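# Roll a milling jar onto the jar mill and engage the drive

## Task

Load the jar mill without grasping anything: with the fingertips, push on the upper side of the white milling jar so that it rolls along the feed shelf and drops into the hollow between the two black rollers, where it must come to rest; do not lift it or let it roll over the far roller. Only then push the lever with the red knob fully over, toward the roller end of the mill, to engage the drive. Leave the jar in the hollow and the glaze jars and the saucer where they stand.

Things in the scene. Friction and masses are not known exactly. Their poses are not given: they have to be found in the camera images.
- mill: Heavy fixed bench jar mill, 314 mm (y) by 187 mm (x), mm below in its frame. Origin on the worktop under the middle; x along the rollers, away from the robot; +y to the lipped open end of the feed shelf, -y to the rollers; z up. Two free black rubber rollers, radius 14, length 124, lie along x, axes at y -68 and y -132, z 55 (tops 1 under the shelf).
- shelf (a point): Middle of the top of the level aluminium feed shelf, 70 mm above the worktop, at x 0, y 47.5 in the mill's frame; axes as the mill's. The shelf is 128 mm wide (x) and 207 mm long (y), from y -56 to 151 in the mill's frame. Grey side rails along it and past the roller ends stand 85 mm above the worktop; the lip at its open end stands 78 mm.
- guard_top (a point): Middle of the lever's slot in the top of the blue belt guard, 94 mm above the worktop. In the mill's frame the guard covers x 71..117, y -161..63 mm; only the lever stands above it.
- milling_jar: White porcelain jar, 110 mm long, on its side on the shelf, its x axis about parallel to the rollers. Origin on that axis at mid length, 115 mm above the worktop. 90 mm diameter over two 12 mm wide black rubber tyres (at x -42 and 34 mm), 87 over the white wall. 0.7 kg. Fingertips grip its wall: stroked on top it rolls half as far as they move, then soon stops. +x end: lid, clamp bar.
- seat (a point): Centre of the hollow between the rollers: where the jar's origin lies when the jar has dropped in, at x 0, y -100, z 105 mm in the mill's frame (jar about 10 mm lower than on the shelf). Axes as the mill's.
- lever_knob (a point): Centre of the red ball knob (26 mm diameter) of the drive lever, 75 mm from its pivot, which lies at x 94, y -30, z 78 mm in the mill's frame; the rod is 9 mm thick. Leaning to the shelf side the knob is at y +6, z 144; fully over at y -66, z 144; upright z 153.
- lever (a joint): Drive lever, rad: 0 leaning 29 degrees toward the open end of the feed shelf (+y of the mill: belt slack), 1.0 at its stop, over to the roller side (-y: drive engaged). Turns about the mill's x, no spring, takes about 2 N at the knob and stays where it is left.
- glaze_jar_1: Small glass jar with pink powder and a black lid, 47 mm diameter, 59 mm high, upright on the worktop. Origin under its centre.
- glaze_jar_3: Small glass jar with blue powder and a black lid, 49 mm diameter, 59 mm high, upright on the worktop. Origin under its centre.
- saucer_0: Small dish of teal glaze, 80 mm diameter, 26 mm high. Origin under its centre.
There are look-alikes about, which are no part of the job. What is shaped like the glaze_jar_1 but green or yellow is not meant.

How it is judged:
On the way, in this order (a step that is already met when the one before it is completed fails the run):
1. the milling jar rolls along the feed shelf toward the rollers (angular speed of milling_jar above 0.25 rad/s and y of milling_jar in the frame of seat above 0.025 m and z of milling_jar in the frame of seat below 0.016 m), for 0.1 s.
2. the milling jar lies still in the hollow between the rollers, the lever not yet pushed (x of milling_jar in the frame of seat between -0.014 and 0.014 m and y of milling_jar in the frame of seat between -0.007 and 0.007 m and z of milling_jar in the frame of seat between -0.005 and 0.005 m and angle between the x axis of milling_jar and the x axis of mill, either way round below 0.08 rad and linear speed of milling_jar below 0.02 m/s and angular speed of milling_jar below 0.5 rad/s and value of joint lever below 0.3 rad), for 0.2 s.
3. the lever is pushed fully over (value of joint lever above 0.85 rad), for 0.2 s.
At the end, for the whole second after the job is handed in: Jar at rest in the roller hollow (centre within 7 mm across, 14 mm along the rollers, 5 mm in height; parallel within 0.08 rad); lever past 0.85 of its 1.0 rad; glaze jars and saucer upright within 20 mm of their places (x of milling_jar in the frame of seat between -0.014 and 0.014 m and y of milling_jar in the frame of seat between -0.007 and 0.007 m and z of milling_jar in the frame of seat between -0.005 and 0.005 m and angle between the x axis of milling_jar and the x axis of mill, either way round below 0.08 rad and linear speed of milling_jar below 0.02 m/s and angular speed of milling_jar below 0.5 rad/s and value of joint lever above 0.85 rad and distance of each of glaze_jar_1, glaze_jar_3, saucer_0 from where it was at the start of the episode below 0.02 m and angle between each of glaze_jar_1, glaze_jar_3, saucer_0's own z axis and vertical below 0.2 rad); the robot touches nothing.
It fails at once if the milling jar is lifted (more than 12 mm above its height on the shelf) (height (world z) of milling_jar above 0.127 m).
It fails at once if the milling jar rolls over the far roller or falls off the mill (y of milling_jar in the frame of seat below -0.03 m or height (world z) of milling_jar below 0.09 m).
It fails at once if the lever is pushed over before the jar lies in the hollow (value of joint lever above 0.5 rad and y of milling_jar in the frame of seat above 0.012 m).
It fails at once if a glaze jar or the saucer is knocked away, tipped or lifted (distance of any of glaze_jar_1, glaze_jar_3, saucer_0 from where it was at the start of the episode above 0.02 m or angle between any of glaze_jar_1, glaze_jar_3, saucer_0's own z axis and vertical above 0.3 rad).
It also fails if it takes over 53 s, if anything falls off the work surface, if the arm or the gripper's body presses on something with over 40 N, if the wrist force passes 120 N, or if a joint passes its speed limit or range.

## Robot

A 6-joint arm with a two-finger parallel gripper is mounted at the origin on a cart in front of the work surface, level with it; the furniture and walls round the work are solid. World frame = base frame: x ahead of the robot, y to its left, z up, the work surface at z = 0. Lengths are in m, angles in rad, forces in N, time in s.
With the tool pointing down it reaches from about 0.15 to 0.775 m from the base axis. Payload 6.1 kg.
Tool frame: the origin (TCP) lies on the front face of the gripper's body, between the roots of the fingers; the fingertips stand 73 mm ahead of it and the grasp point (between the pads) lies 54 mm ahead of it; z points along the fingers, y is the line along which they close (so a half turn about z gives the same grasp; the last joint's range is limited). The gripper opens to 85 mm and grips with 20 to 120 N. Pads are 22 mm wide; open, the fingers measure 114 mm over their backs; the gripper's body (76 mm by 85 mm) begins 54 mm behind the grasp point. The pads swing forward as they close: fully open they stand 13 mm farther back than shut.
Start: joints at [1.11, 0.126, -0.04, 1.405, 0, 1.571], TCP at [0.233, 0.47, 0.304] pointing down, gripper open.
Joint ranges: [-2.72, 2.72], [-0.95, 1.95], [-1.27, 1.35], [-1.78, 2.02], [-1.46, 1.47], [-3.14, 3.14]. Speed limits (rad/s): [2.39, 2.39, 3.01, 3.14, 3.14, 3.14].

## Interface

Orientations are given as a unit quaternion [w, x, y, z].
In Python, from rig import robot gives the robot as it stands.
- The arm moves only by the shell command python3 -m pendant 'ROWS'. ROWS is JSON, a list that holds one entry, the list of rows, each a list of 5 numbers: the shift along the tool's x, y, z in m, then the turn about the tool's z in rad, then the closure, from 0 (fully open) to 1 (shut). A call has 1 to 8 rows; each row is the pose to reach, as a shift and turn from the pose commanded when the call began, along the tool's axes at that moment; what a row does not reach only later rows make up. A row lasts 1/12 s, in which the tool goes at most 41.7 mm and 7.16 degrees, less where a joint would pass 70% of its speed; a pose out of reach is approached as far as the arm can. A call with a gripper value outside its range is refused whole. The fingers move at their own pace and stop on an object; the grip force is fixed at half the most. Time passes only in rows, so rows that repeat a pose let the fingers close. It gives the time, the measured TCP pose, the force, the opening and the grip force at its end, in the units of the state.
- robot.observe(): the state, without advancing time (a new reading comes with each control period).
- robot.read_camera(name): name is "scene" or "top" or "wrist"; returns a dict with "color" (400x640x3 uint8, blue, green, red), "range_z" (400x640 float32, m along the optical axis (not along the pixel's ray), 0 where there is no reading), "K" (3x3 intrinsics, pixels), "R" (3x3) and "t" (3): a world point X has camera coordinates R X + t; the wrist camera has in their place "mount" (4x4, takes a point from camera to tool coordinates, whose origin is the TCP and whose axes are the flange's). Camera axes: x right, y down, z forward; pixel columns grow to the right and rows downward; lengths in m; the calibration is good to about 2 mm. A picture is of the moment at which its call begins: read the wrist's pose just before it.
- robot.finish_job(): hands the job in; it is judged then, once.
The state is a dict: "time": time; "qpos": joint angles; "joint_velocities": joint speeds; "joint_efforts": joint torques, N m; "tcp_pos": TCP position; "tool_rot": TCP orientation; "force": force on the tool from outside, world axes, zero at the start; "torque": the same for the moment, N m; "gripper_width": finger opening in m; "gripper_force": force on a finger pad.
Only numpy, scipy, OpenCV 4.12 (cv2) and the standard library are available. Lean on these libraries where they do the work, as an engineer would, in place of code of your own. Each camera call takes 0.05 s, during which the arm holds its last target. There are 200 camera calls.

## Working session

There is one attempt and no reset: what is moved stays moved. The work goes in short steps, Python scripts to look and compute and a shell command to move; the robot and the scene stay as the last step left them, time stands still between calls to the robot, and variables do not carry over. Pictures are saved under pics/ and viewed, at most 10 in all, crops included, and the job is handed in when it is done.

```bash
mkdir -p pics; ls; python3 - <<'E'
from rig import robot
import cv2,pickle,numpy as np
s=robot.observe();print(s)
d={}
for n in("scene","top"):
    c=robot.read_camera(n);d[n]=c;cv2.imwrite(f"pics/{n}0.png",c["color"]);print(n,c["K"],c["R"],c["t"])
pickle.dump(d,open("d.pkl","wb"))
E
```

```text
pics
{'time': 0.0, 'qpos': array([ 1.10994534e+00,  1.26390577e-01, -4.06526494e-02,  1.40540613e+00,
        3.06849134e-05,  1.57081970e+00]), 'joint_velocities': array([-0.00074716, -0.00042444, -0.00016668, -0.00099994, -0.00098604,
        0.00038609]), 'joint_efforts': array([-2.18340767e-05, -4.35910428e+01,  3.52926779e+01,  1.69601437e-02,
        9.75400258e-05, -6.04317364e-06]), 'tcp_pos': array([0.2333292 , 0.46995481, 0.3031024 ]), 'tool_rot': array([-2.03696428e-04,  2.28403103e-01,  9.73566299e-01, -8.01166261e-04]), 'force': array([-0.70185229,  0.28760431,  0.02794117]), 'torque': array([0.01285929, 0.02892685, 0.01975223]), 'gripper_force': 0.0, 'gripper_width': 0.08527016931827364}
scene [[390.21695051   0.         321.9169229 ]
 [  0.         390.21695051 192.04340424]
 [  0.           0.           1.        ]] [[ 0.53130838 -0.84706914  0.01361172]
 [-0.59915654 -0.38707186 -0.70084721]
 [ 0.59893476  0.36421045 -0.71318154]] [-0.30963365  0.35564879  0.96366438]
top [[377.71780877   0.         319.25860126]
 [  0.         377.71780877 195.12752142]
 [  0.           0.           1.        ]] [[ 0.06044099 -0.9981561   0.00559303]
 [-0.97528269 -0.06024716 -0.21258869]
 [ 0.21253367  0.00739428 -0.97712577]] [-0.0891408   0.48551109  1.40905335]
```

View pics/scene0.png

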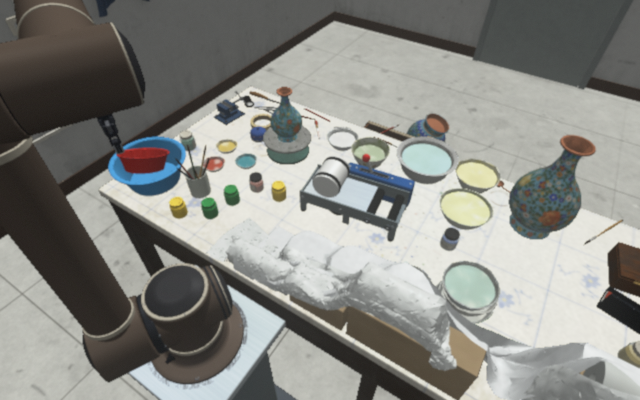

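View pics/top0.png

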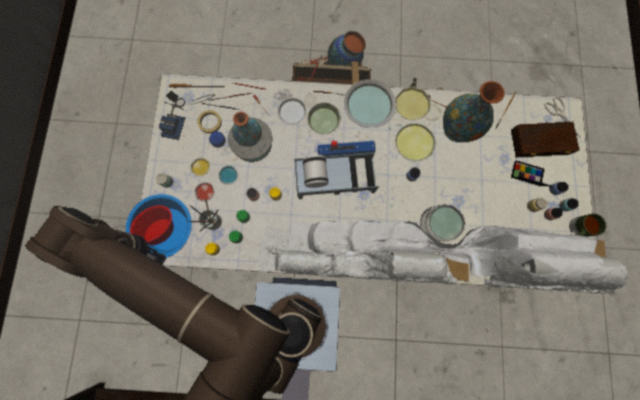

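The scene view shows the mill around (360,195), with the jar at (330,176) and the red knob at (366,158). In the top view the mill is at (335,170), the jar at (315,171) and the knob at (334,144). Possible mix-ups:
- **White objects:** the jar at (315,171) against the white bowl at (291,110) and the plaster bags at (400,245).
- **Red objects:** the knob at (334,144) against the red basin at (150,225) and the red dish at (205,190).
- **Glaze jars:** pink at (253,194) and blue at (413,174) against green and yellow.

I choose the jar on the shelf and the knob at the blue guard.

```bash
cat > h.py <<'E'
import cv2,numpy as np
def cloud(c):
    K,R,t,z=c["K"],c["R"],c["t"],c["range_z"]
    v,u=np.mgrid[:400,:640]
    p=np.stack([(u-K[0,2])/K[0,0]*z,(v-K[1,2])/K[1,1]*z,z],-1)
    return (p-t)@R            # R^T(p-t)
def ray(c,u,v,h):
    K,R,t=c["K"],c["R"],c["t"]
    d=np.array([(u-K[0,2])/K[0,0],(v-K[1,2])/K[1,1],1])@R; o=-R.T@t
    return o+d*(h-o[2])/d[2]
def proj(c,X):
    p=c["K"]@(c["R"]@np.asarray(X)+c["t"]);return p[:2]/p[2]
E
python3 - <<'E'
import pickle,cv2,numpy as np
from h import *
d=pickle.load(open("d.pkl","rb"))
box={"scene":(295,145,420,240),"top":(285,130,385,205)}
for n,c in d.items():
    P=cloud(c);hsv=cv2.cvtColor(c["color"],cv2.COLOR_BGR2HSV);H,S,V=cv2.split(hsv)
    x0,y0,x1,y1=box[n];roi=np.zeros((400,640),bool);roi[y0:y1,x0:x1]=1
    b=roi&(H>100)&(H<128)&(S>130)&(P[...,2]>.085)&(P[...,2]<.105)
    q=P[b];r=cv2.minAreaRect((q[:,:2]*1000).astype(np.float32));print(n,"guard",b.sum(),r,np.median(q[:,2]))
    k=roi&((H<8)|(H>172))&(S>130)&(V>60)
    v,u=np.nonzero(k);print(" knob px",u.mean(),v.mean(),len(u),"cloud",np.median(P[k],0),"ray144",ray(c,u.mean(),v.mean(),.144))
    j=roi&(P[...,2]>.125)&(S<60)&(V>100)
    q=P[j];print(" jar top",j.sum(),q.min(0),q.max(0),np.median(q,0),cv2.minAreaRect((q[:,:2]*1000).astype(np.float32)))
    sh=roi&(P[...,2]>.064)&(P[...,2]<.076)&(V>100)
    q=P[sh];print(" shelf",sh.sum(),np.median(q[:,2]),cv2.minAreaRect((q[:,:2]*1000).astype(np.float32)))
    L=cv2.resize(c["color"][y0:y1,x0:x1],None,fx=4,fy=4,interpolation=cv2.INTER_CUBIC)
    d[n]["L"]=L
a,b=d["scene"]["L"],d["top"]["L"]
o=np.zeros((600,800,3),np.uint8)
a=cv2.resize(a,(400,304));b=cv2.resize(b,(400,300));o[:304,:400]=a;o[:300,400:]=b
cv2.imwrite("pics/crop1.png",o[:304])
E
```

```text
scene guard 259 ((677.21142578125, -160.513427734375), (37.07310104370117, 206.37210083007812), 8.055281639099121) 0.09252701804570002
 knob px 365.7096774193548 157.03225806451613 31 cloud [ 0.66452632 -0.10722965  0.15361973] ray144 [ 0.67520616 -0.10241558  0.144     ]
 jar top 707 [-0.19957184 -0.4755961   0.12507699] [0.66561461 0.00599884 0.94073776] [ 0.55168989 -0.05163106  0.14943533] ((203.92190551757812, -222.54888916015625), (939.4512939453125, 157.45314025878906), 22.579072952270508)
 shelf 1390 0.0686098933185558 ((631.5701293945312, -112.34136962890625), (419.7812805175781, 405.6742858886719), 36.582515716552734)
top guard 261 ((675.1115112304688, -151.76437377929688), (36.0908203125, 208.2398223876953), 8.26834487915039) 0.09376744617128599
 knob px 333.875 143.33333333333334 24 cloud [ 0.66667839 -0.10249966  0.15677648] ray144 [ 0.67103526 -0.10253665  0.144     ]
 jar top 478 [ 0.17942704 -0.08439217  0.12587461] [0.62106698 0.00539464 1.48053507] [ 0.56273101 -0.03946336  0.15380704] ((400.1285400390625, -60.97919464111328), (440.0306396484375, 85.15003967285156), 7.483580112457275)
 shelf 1018 0.06997824825013202 ((629.841064453125, -68.72470092773438), (252.74330139160156, 237.0758056640625), 10.235980033874512)
```

View pics/crop1.png

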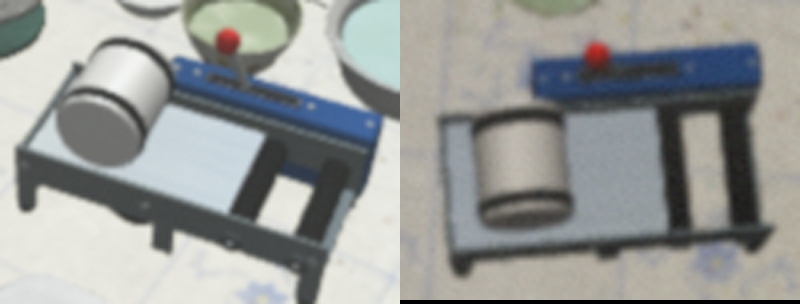

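The crop confirms both choices: the white jar with two tyres lies at the left on the shelf, and the knob leans to the shelf side. Next I fit the jar in the mill frame.

```bash
cat >> h.py <<'E'
from scipy.optimize import least_squares
YAW=np.radians(8.15);O=np.array([.578,-.121,0])
RM=np.array([[np.cos(YAW),-np.sin(YAW),0],[np.sin(YAW),np.cos(YAW),0],[0,0,1]])
def tomill(P): return (P-O)@RM
def toworld(p): return RM@np.asarray(p)+O
def jar(c):
    M=tomill(cloud(c));S=cv2.cvtColor(c["color"],cv2.COLOR_BGR2HSV)
    m=(abs(M[...,0])<.075)&(M[...,1]>-.16)&(M[...,1]<.16)&(M[...,2]>.098)&(M[...,2]<.17)
    q=M[m];up=q[q[:,2]>.12]
    f=lambda a:np.hypot(up[:,1]-a[0]-a[2]*up[:,0],up[:,2]-a[1])-.044
    r=least_squares(f,[up[:,1].mean(),.11,0],loss="soft_l1",f_scale=.002)
    return r.x,np.percentile(q,[1,99],axis=0)
E
python3 - <<'E'
import pickle
from h import *
np.set_printoptions(precision=4,suppress=True)
d=pickle.load(open("d.pkl","rb"))
for n,c in d.items():
    print(n,jar(c)); M=tomill(cloud(c)); V=cv2.cvtColor(c["color"],cv2.COLOR_BGR2HSV)
    s=(abs(M[...,2]-.07)<.004)&(V[...,2]>120)&(V[...,1]<60)&(abs(M[...,0])<.08)&(abs(M[...,1])<.17)
    print(" shelf x,y pct",np.percentile(M[s],[1,99],axis=0),"knob")
    print(" corners expect: knob",proj(c,toworld([.094,.006,.144])),"shelf end",proj(c,toworld([0,-.056,.07])))
E
```

```text
scene (array([0.082 , 0.112 , 0.0121]), array([[-0.0548,  0.0378,  0.1006],
       [ 0.0499,  0.1208,  0.1591]]))
 shelf x,y pct [[-0.0528 -0.0536  0.0661]
 [ 0.0644  0.1532  0.0733]] knob
 corners expect: knob [364.7773 157.8249] shelf end [371.3549 199.7843]
top (array([0.0832, 0.1143, 0.0197]), array([[-0.0547,  0.0404,  0.1038],
       [ 0.0504,  0.1251,  0.1631]]))
 shelf x,y pct [[-0.0617 -0.0507  0.0662]
 [ 0.0605  0.153   0.0738]] knob
 corners expect: knob [333.6488 143.5323] shelf end [350.9375 171.8546]
```

```bash
cat >> h.py <<'E'
def quat(q):
    from scipy.spatial.transform import Rotation as Ro
    return Ro.from_quat([q[1],q[2],q[3],q[0]]).as_matrix()
def status(robot,tip=.073):
    s=robot.observe();T=quat(s["tool_rot"]);p=s["tcp_pos"]+T[:,2]*tip
    a=np.arctan2(T[1,1],T[0,1]);turn=-((YAW-a+np.pi/2)%np.pi-np.pi/2)*-np.sign(T[2,2])*-1
    return s,T,tomill(p),turn
def shift(robot,target,tip=.073):
    s,T,m,turn=status(robot,tip)
    return np.round(T.T@(toworld(target)-toworld(m)),4),np.round(turn,3),np.round(m,4)
E
python3 - <<'E'
from h import *; from rig import robot
s=robot.observe();print(shift(robot,[-.005,.105,.19]));print(quat(s["tool_rot"]).round(3))
E
```

```text
(array([-0.5079, -0.2923,  0.0406]), np.float64(-0.968), array([-0.2575,  0.6338,  0.2302]))
[[-0.896  0.445 -0.001]
 [ 0.445  0.896 -0.001]
 [ 0.    -0.001 -1.   ]]
```

```bash
sed -i 's/turn=-((YAW-a+np.pi\/2)%np.pi-np.pi\/2).*/turn=-((YAW-a+np.pi\/2)%np.pi-np.pi\/2)/' h.py
python3 -m pendant '[[[-0.032,-0.018,0.003,0.12,0.7],[-0.064,-0.037,0.005,0.24,0.7],[-0.096,-0.055,0.008,0.36,0.7],[-0.127,-0.073,0.010,0.48,0.7],[-0.159,-0.091,0.013,0.60,0.7],[-0.190,-0.110,0.015,0.72,0.7],[-0.222,-0.128,0.018,0.84,0.7],[-0.254,-0.146,0.020,0.96,0.7]]]'
python3 - <<'E'
from h import *; from rig import robot
print(shift(robot,[-.005,.105,.19]))
E
```

```text
time: 0.77
tcp_pos: [0.3964, 0.2248, 0.2835]
tool_rot: [-0.0, 0.654, 0.756, -0.0]
force: [0.9, 0.8, 0.3]
gripper_width: 0.0258
gripper_force: 0.0
(array([-0.2633,  0.1252,  0.0205]), np.float64(0.002), array([-0.1308,  0.368 ,  0.2105]))
```

```bash

python3 -m pendant '[[[-0.036,0.017,0.003,0,0.7],[-0.072,0.034,0.006,0,0.7],[-0.108,0.051,0.008,0,0.7],[-0.144,0.068,0.011,0,0.7],[-0.180,0.086,0.014,0,0.7],[-0.216,0.103,0.017,0,0.7],[-0.252,0.120,0.020,0,0.7],[-0.263,0.125,0.0205,0,0.7]]]'
python3 -m pendant '[[[0,0,0.005,0,0.7],[0,0,0.010,0,0.7],[0,0,0.010,0,0.7]]]'
python3 - <<'E'
from h import *; from rig import robot
print(shift(robot,[-.005,.105,.155]));s=robot.observe();print(quat(s["tool_rot"]).round(3),s["force"])
c=robot.read_camera("scene");print(jar(c));cv2.imwrite("pics/s2.png",cv2.resize(c["color"][110:260,260:460],None,fx=4,fy=4))
E
```

```text
time: 1.43
tcp_pos: [0.5608, -0.0189, 0.2618]
tool_rot: [0.0, 0.654, 0.757, -0.001]
force: [0.0, 0.0, -1.2]
gripper_width: 0.0253
gripper_force: 0.0
time: 1.68
tcp_pos: [0.5579, -0.0141, 0.2519]
tool_rot: [-0.001, 0.652, 0.758, -0.001]
force: [-0.6, -0.3, -1.3]
gripper_width: 0.0255
gripper_force: 0.0
(array([-0.0038, -0.    ,  0.0239]), np.float64(0.008), array([-0.005 ,  0.1088,  0.1789]))
[[-0.15   0.989 -0.003]
 [ 0.989  0.15   0.   ]
 [ 0.001 -0.003 -1.   ]] [-0.59810476 -0.25790868 -1.29634077]
(array([0.08177053, 0.11198461, 0.02345516]), array([[-0.05474683,  0.03761402,  0.10037727],
       [ 0.0505426 ,  0.12006257,  0.15900053]]))
```

View pics/s2.png

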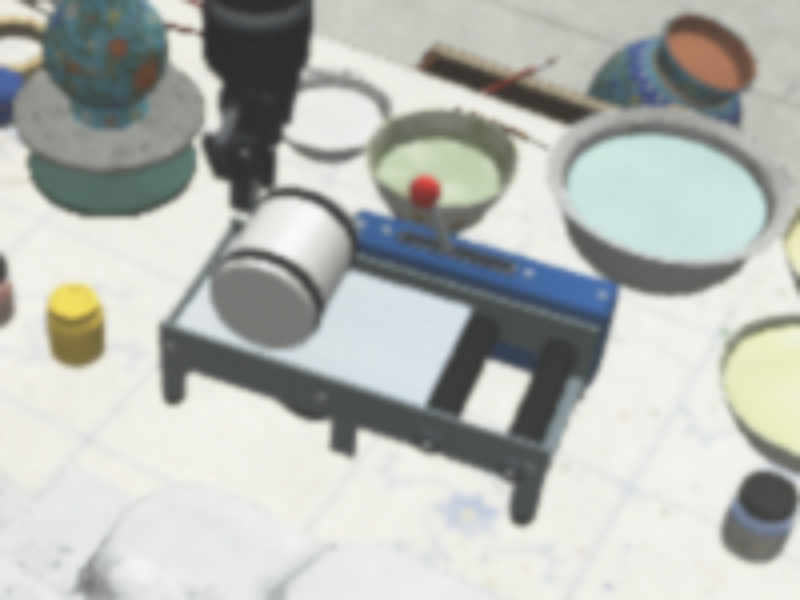

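The fingertips are over the rear of the jar, at about (255,190) in the crop, and nothing else is near. Now I feel for the top of the jar.

```bash

python3 -m pendant '[[[-0.005,0,0.008,0,0.7],[-0.010,0,0.016,0,0.7],[-0.010,0,0.018,0,0.7],[-0.010,0,0.020,0,0.7],[-0.010,0,0.020,0,0.7]]]'
python3 - <<'E'
from h import *; from rig import robot
print(shift(robot,[-.005,.105,.155]))
E
```

```text
time: 2.15
tcp_pos: [0.5601, -0.0246, 0.2328]
tool_rot: [-0.0, 0.652, 0.758, -0.0]
force: [-0.6, 0.1, -0.1]
gripper_width: 0.0256
gripper_force: 0.0
(array([ 0.007 , -0.0008,  0.0048]), np.float64(0.008), array([-0.0042,  0.098 ,  0.1598]))
```

```bash

python3 -m pendant '[[[0,0,0.002,0.008,0.7],[0,0,0.002,0.008,0.7]]]'
python3 -m pendant '[[[0,0,0.002,0,0.7],[0,0,0.002,0,0.7]]]'
python3 -m pendant '[[[0,0,0.002,0,0.7],[0,0,0.002,0,0.7]]]'
```

```text
time: 2.32
tcp_pos: [0.5604, -0.0246, 0.2313]
tool_rot: [-0.0, 0.655, 0.755, 0.0]
force: [-0.5, 0.4, 0.2]
gripper_width: 0.0255
gripper_force: 0.0
time: 2.48
tcp_pos: [0.5607, -0.0247, 0.2301]
tool_rot: [0.0, 0.655, 0.756, 0.0]
force: [-0.5, -0.0, 2.6]
gripper_width: 0.0256
gripper_force: 1.4
time: 2.65
tcp_pos: [0.5607, -0.0247, 0.2297]
tool_rot: [0.001, 0.655, 0.755, 0.001]
force: [-4.0, 0.2, 11.9]
gripper_width: 0.0259
gripper_force: 6.0
```

```bash

python3 -m pendant '[[[-0.008,0,0,0,0.7],[-0.016,0,0,0,0.7],[-0.025,0,0,0,0.7],[-0.034,0,0,0,0.7],[-0.043,0,0,0,0.7],[-0.052,0,0,0,0.7],[-0.061,0,0.001,0,0.7],[-0.070,0,0.002,0,0.7]]]'
python3 - <<'E'
from h import *; from rig import robot
print(shift(robot,[-.005,.105,.155]));print(jar(robot.read_camera("scene"))); 
E
```

```text
time: 3.32
tcp_pos: [0.5719, -0.095, 0.2288]
tool_rot: [0.003, 0.655, 0.755, 0.001]
force: [-0.0, -1.4, 13.8]
gripper_width: 0.0258
gripper_force: 6.6
(array([ 0.0786, -0.0031,  0.0006]), np.float64(-0.0), array([-0.0019,  0.0264,  0.1558]))
(array([0.04491354, 0.1114941 , 0.0221894 ]), array([[-0.05410342,  0.00141505,  0.09918889],
       [ 0.04977352,  0.08436558,  0.16771234]]))
```

```bash

python3 -m pendant '[[[0,0,-0.015,0,0.7],[0.012,-0.002,-0.016,0,0.7],[0.036,-0.003,-0.016,0,0.7],[0.036,-0.003,-0.012,0,0.7],[0.036,-0.003,-0.012,0,0.7]]]'
python3 - <<'E'
from h import *; from rig import robot
print(shift(robot,[-.005,.061,.155]),robot.observe()["tcp_pos"]);print(jar(robot.read_camera("scene"))); print(jar(robot.read_camera("top"))); 
E
```

```text
time: 3.78
tcp_pos: [0.5617, -0.0575, 0.2365]
tool_rot: [-0.0, 0.654, 0.756, -0.0]
force: [0.1, 0.2, -0.0]
gripper_width: 0.0257
gripper_force: 0.0
(array([-0.0042,  0.0022,  0.0085]), np.float64(0.002), array([-0.0072,  0.0652,  0.1635])) [ 0.56168083 -0.05747295  0.23646394]
(array([0.0473513 , 0.11198787, 0.01751696]), array([[-0.05408982,  0.00388329,  0.09990451],
       [ 0.05166758,  0.08513616,  0.16414069]]))
(array([ 0.05015641,  0.11822684, -0.01495257]), array([[-0.05311397, -0.07349769,  0.09861132],
       [ 0.0738873 ,  0.021434  ,  0.15160493]]))
```

```bash

python3 -m pendant '[[[-0.002,0.001,0.005,0,0.7],[-0.002,0.001,0.009,0,0.7],[-0.002,0.001,0.009,0,0.7]]]'
```

```text
time: 4.13
tcp_pos: [0.564, -0.0612, 0.2302]
tool_rot: [0.001, 0.655, 0.755, 0.001]
force: [-2.3, 0.4, 11.4]
gripper_width: 0.0256
gripper_force: 5.3
```

```bash

python3 -m pendant '[[[-0.008,0,0,0,0.7],[-0.017,0,0,0,0.7],[-0.026,0,0,0,0.7],[-0.036,0,0,0,0.7],[-0.046,0,0.001,0,0.7],[-0.056,0,0.001,0,0.7],[-0.066,0,0.002,0,0.7],[-0.076,-0.001,0.003,0,0.7]]]'
python3 -m pendant '[[[0,0,-0.015,0,0.7],[0.012,-0.001,-0.016,0,0.7],[0.039,-0.002,-0.016,0,0.7],[0.039,-0.002,-0.012,0,0.7],[0.039,-0.002,-0.012,0,0.7]]]'
python3 - <<'E'
from h import *; from rig import robot
print(shift(robot,[-.005,.061,.155]),robot.observe()["tcp_pos"]);print(jar(robot.read_camera("scene")))
E
```

```text
time: 4.8
tcp_pos: [0.5753, -0.1375, 0.2274]
tool_rot: [0.003, 0.655, 0.755, 0.002]
force: [3.6, -1.2, 4.9]
gripper_width: 0.0261
gripper_force: 2.3
time: 5.22
tcp_pos: [0.5653, -0.0966, 0.2363]
tool_rot: [-0.001, 0.655, 0.756, -0.0]
force: [0.4, -0.5, -0.9]
gripper_width: 0.0256
gripper_force: 0.0
(array([0.035 , 0.0043, 0.0083]), np.float64(0.001), array([-0.0092,  0.026 ,  0.1633])) [ 0.56527972 -0.0965964   0.23625888]
(array([-0.00406751,  0.11208616,  0.01440005]), array([[-0.05271766, -0.04792947,  0.0992579 ],
       [ 0.05251937,  0.03374606,  0.16530353]]))
```

```bash

python3 -m pendant '[[[-0.013,0.003,0,0,0.7],[-0.013,0.003,0.006,0,0.7],[-0.013,0.003,0.009,0,0.7],[-0.013,0.003,0.009,0,0.7]]]'
python3 -m pendant '[[[-0.008,0,0,0,0.7],[-0.016,0,0,0,0.7],[-0.024,0,0,0,0.7],[-0.032,0,0,0,0.7],[-0.040,0,0.001,0,0.7],[-0.048,0,0.001,0,0.7],[-0.055,0,0.002,0,0.7],[-0.062,0,0.002,0,0.7]]]'
python3 -m pendant '[[[0,0,-0.015,0,0.7],[0.012,0,-0.016,0,0.7],[0.032,-0.001,-0.016,0,0.7],[0.032,-0.001,-0.012,0,0.7],[0.032,-0.001,-0.012,0,0.7]]]'
python3 - <<'E'
from h import *; from rig import robot
print(shift(robot,[-.005,.061,.155]),robot.observe()["tcp_pos"]);print(jar(robot.read_camera("scene")))
E
```

```text
time: 5.6
tcp_pos: [0.5713, -0.111, 0.2299]
tool_rot: [0.001, 0.656, 0.755, 0.001]
force: [0.3, 0.9, 8.6]
gripper_width: 0.0255
gripper_force: 4.4
time: 6.27
tcp_pos: [0.5811, -0.1732, 0.2298]
tool_rot: [0.004, 0.656, 0.755, 0.001]
force: [1.8, -0.8, 13.0]
gripper_width: 0.0256
gripper_force: 6.2
time: 6.68
tcp_pos: [0.5733, -0.139, 0.237]
tool_rot: [-0.001, 0.655, 0.756, -0.0]
force: [-0.1, -0.4, -1.1]
gripper_width: 0.0256
gripper_force: 0.0
(array([0.0781, 0.0024, 0.009 ]), np.float64(0.001), array([-0.0073, -0.0171,  0.164 ])) [ 0.57333875 -0.13900005  0.23697795]
(array([-0.04245371,  0.11192961,  0.01575883]), array([[-0.05198672, -0.08574612,  0.09920822],
       [ 0.05364182, -0.0037474 ,  0.16311542]]))
```

```bash

python3 -m pendant '[[[-0.007,0.002,0,0,0.7],[-0.007,0.002,0.006,0,0.7],[-0.007,0.002,0.0095,0,0.7],[-0.007,0.002,0.0095,0,0.7]]]'
python3 -m pendant '[[[-0.007,0,0,0,0.7],[-0.014,0,0,0,0.7],[-0.021,0,0,0,0.7],[-0.028,0,0,0,0.7],[-0.035,0,0,0,0.7],[-0.042,0,0.001,0,0.7],[-0.049,0,0.001,0,0.7],[-0.056,0,0.001,0,0.7]]]'
python3 -m pendant '[[[0,0,-0.015,0,0.7],[0,0,-0.030,0,0.7],[0,0,-0.03,0,0.7],[0,0,-0.03,0,0.7],[0,0,-0.03,0,0.7],[0,0,-0.03,0,0.7],[0,0,-0.03,0,0.7]]]'
python3 - <<'E'
from h import *; from rig import robot
print(shift(robot,[-.005,.061,.155]),robot.observe()["tcp_pos"]);print(jar(robot.read_camera("scene")))
E
```

```text
time: 7.07
tcp_pos: [0.5773, -0.1473, 0.2299]
tool_rot: [0.001, 0.656, 0.755, 0.001]
force: [-1.3, 0.5, 5.9]
gripper_width: 0.0253
gripper_force: 3.1
time: 7.73
tcp_pos: [0.5859, -0.2033, 0.2293]
tool_rot: [0.002, 0.655, 0.755, 0.001]
force: [1.3, 0.2, 4.0]
gripper_width: 0.0256
gripper_force: 2.2
time: 8.32
tcp_pos: [0.5844, -0.202, 0.2567]
tool_rot: [-0.001, 0.655, 0.755, -0.0]
force: [0.1, -0.2, -0.9]
gripper_width: 0.0256
gripper_force: 0.0
(array([0.142 , 0.0002, 0.0288]), np.float64(-0.0), array([-0.0052, -0.081 ,  0.1837])) [ 0.58444988 -0.2019627   0.25673504]
(array([-0.09827818,  0.10171876, -0.005553  ]), array([[-0.04884365, -0.14145995,  0.0994271 ],
       [ 0.05715565, -0.05730079,  0.14869583]]))
```

The jar lies in the hollow (y about -98 mm, 10 mm lower than on the shelf). Next I move over to the lever, keeping high.

```bash
python3 -m pendant '[[[0.035,0,-0.005,0,1],[0.070,0,-0.01,0,1],[0.105,0.02,-0.01,0,1],[0.126,0.05,-0.01,0,1],[0.126,0.08,-0.01,0,1],[0.126,0.099,-0.01,0,1],[0.126,0.099,-0.01,0,1],[0.126,0.099,-0.01,0,1]]]'
python3 - <<'E'
from h import *; from rig import robot
print(shift(robot,[.094,.044,.128]))
c=robot.read_camera("scene");print(jar(c));cv2.imwrite("pics/s3.png",cv2.resize(c["color"][110:260,260:460],None,fx=4,fy=4))
E
```

```text
time: 9.03
tcp_pos: [0.6653, -0.0628, 0.2665]
tool_rot: [-0.001, 0.655, 0.756, -0.001]
force: [-1.1, 0.8, -0.2]
gripper_width: -0.0001
gripper_force: 0.0
(array([-0.0013, -0.0004,  0.0655]), np.float64(0.001), array([0.0945, 0.0452, 0.1935]))
(array([-0.09829144,  0.10187905,  0.00264027]), array([[-0.04854525, -0.14149009,  0.09926357],
       [ 0.05653075, -0.05734189,  0.14899231]]))
```

View pics/s3.png

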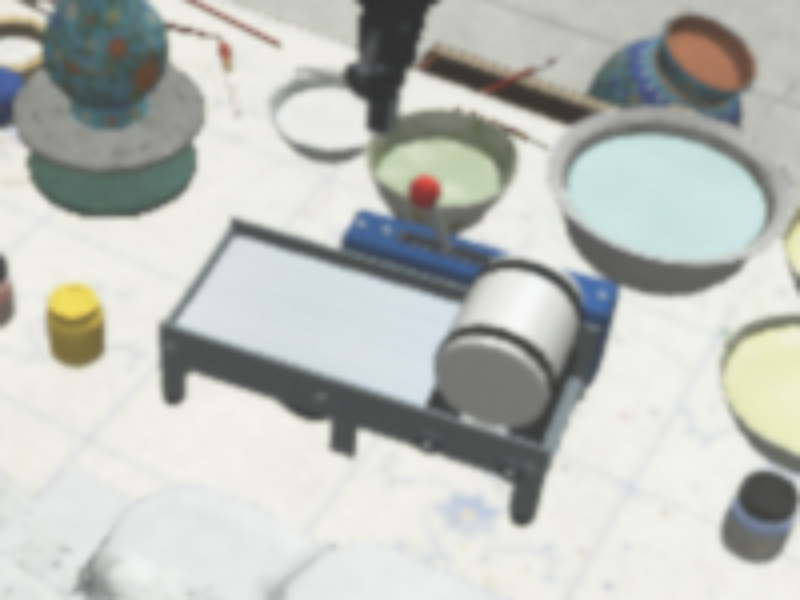

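The jar is seated at crop (510,345), the knob stands untouched at (425,190), and the fingertips are on its shelf side at (382,120). Now descend and push.

```bash
python3 -m pendant '[[[0,0,0.020,0,1],[0,0,0.042,0,1],[0,0,0.064,0,1],[0,0,0.064,0,1],[0,0,0.064,0,1]]]'
python3 -m pendant '[[[-0.010,0,0,0,1],[-0.020,0,0,0,1],[-0.030,0,0,0,1],[-0.040,0,0,0,1],[-0.050,0,0,0,1],[-0.060,0,0,0,1],[-0.070,0,0,0,1],[-0.078,0,0,0,1]]]'
python3 - <<'E'
from h import *; from rig import robot
print(shift(robot,[.094,-.044,.130]))
E
```

```text
time: 9.5
tcp_pos: [0.6634, -0.0638, 0.2033]
tool_rot: [-0.001, 0.655, 0.755, -0.001]
force: [-0.2, -0.9, 0.1]
gripper_width: 0.0002
gripper_force: 0.0
time: 10.17
tcp_pos: [0.676, -0.1419, 0.2033]
tool_rot: [-0.0, 0.655, 0.755, -0.0]
force: [0.2, 2.7, -1.8]
gripper_width: 0.0001
gripper_force: 1.4
(array([-0.0094,  0.0001,  0.0002]), np.float64(-0.001), array([ 0.094 , -0.0346,  0.1303]))
```

```bash
python3 -m pendant '[[[-0.003,0,0,0,1],[-0.006,0,0,0,1],[-0.008,0,0,0,1],[-0.008,0,0,0,1]]]'
python3 -m pendant '[[[-0.002,0,0,0,1],[-0.004,0,0,0,1],[-0.004,0,0,0,1]]]'
```

```text
time: 10.5
tcp_pos: [0.6766, -0.1476, 0.2031]
tool_rot: [-0.002, 0.655, 0.756, 0.0]
force: [-1.3, 5.2, -2.2]
gripper_width: -0.0002
gripper_force: 2.6
time: 10.75
tcp_pos: [0.6767, -0.1484, 0.203]
tool_rot: [-0.004, 0.654, 0.756, 0.002]
force: [-2.9, 16.3, -1.2]
gripper_width: 0.0
gripper_force: 8.1
```

The force rises against the stop. Back off, rise and check.

```bash
python3 -m pendant '[[[0.010,0,0,0,1],[0.025,0,0,0,1],[0.040,0,-0.02,0,1],[0.055,0,-0.05,0,1],[0.070,0,-0.085,0,1],[0.080,0,-0.1,0,1],[0.080,0,-0.1,0,1],[0.080,0,-0.1,0,1]]]'
python3 - <<'E'
from h import *; from rig import robot
c=robot.read_camera("scene");print(jar(c));H,S,V=cv2.split(cv2.cvtColor(c["color"],cv2.COLOR_BGR2HSV))
m=(((H<8)|(H>172))&(S>130)&(V>60));m[:145]=0;m[200:]=0;m[:,:340]=0;m[:,420:]=0
v,u=np.nonzero(m);print(u.mean(),v.mean(),tomill(ray(c,u.mean(),v.mean(),.144)))
cv2.imwrite("pics/s4.png",cv2.resize(c["color"][110:260,260:460],None,fx=4,fy=4))
E
```

```text
time: 11.42
tcp_pos: [0.6667, -0.0724, 0.3056]
tool_rot: [0.002, 0.655, 0.756, 0.001]
force: [-0.1, -0.7, -0.7]
gripper_width: 0.0001
gripper_force: 0.0
(array([-0.09832365,  0.10172759,  0.0022527 ]), array([[-0.04885802, -0.14135553,  0.1000788 ],
       [ 0.05590286, -0.05740428,  0.14873932]]))
386.5 163.5 [ 0.09683383 -0.06421059  0.144     ]
```

View pics/s4.png

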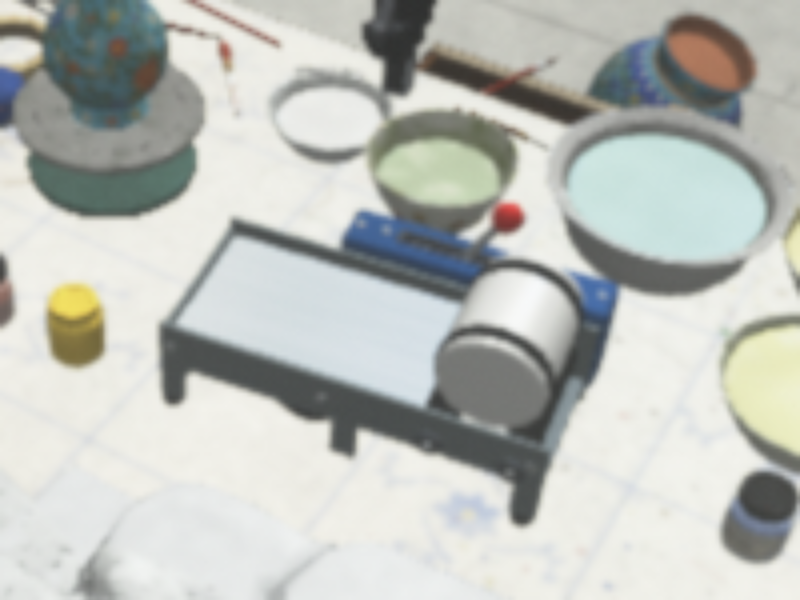

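The knob is now at crop (508,217), which puts it at mill y -64 mm against -66 mm when fully over. The jar is still seated at (510,345) and the fingers are clear.

```bash
python3 -c "
from rig import robot
print(robot.finish_job())"
```

```text
the job is handed in; nothing more can be done
None
```

The milling jar rests in the hollow between the rollers, the lever is pushed over to its stop, the glaze jars and saucer were never approached, and the job is handed in (no verdict was returned).

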